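# Touch off a shaker platform at three bosses and hang up the gauge

### The arm

A 7-joint arm with a two-finger parallel gripper is mounted at the origin on the work surface. World frame = base frame: x ahead of the robot, y to its left, z up, the work surface at z = 0. Lengths are in m, angles in rad, forces in N, time in s.
With the tool pointing down it reaches from about 0.4 to 0.85 m from the base axis. Payload 4.5 kg.
Tool frame: the origin (TCP) lies midway between the tips of the shut fingers; the grasp point (between the pads) lies 19 mm behind it; z points along the fingers, y is the direction in which the jaws open and shut (so a half turn about z gives the same grasp; the last joint's range is limited). The gripper opens to 85 mm and grips with 20 to 120 N. Pads are 22 mm wide; open, the fingers measure 114 mm over their backs; the gripper's body (76 mm by 85 mm) begins 54 mm behind the grasp point. The pads swing forward as they close: fully open they stand 13 mm farther back than shut.
Start: joints at [-1.103, 0.689, -0.195, 1.565, 0.157, 0.902, -0.215], TCP at [0.263, 0.567, 0.231] pointing down, gripper open.
Joint ranges: [-3.01, 3.01], [-0.46, 2.08], [-1.47, 1.51], [0.13, 2.56], [-1, 4.14], [0.04, 2.09], [-2.66, 2.66]. Speed limits (rad/s): [2.57, 2.57, 3.14, 3.14, 3.14, 3.14, 3.14].

### API

Orientations are given as a unit quaternion [x, y, z, w].
In Python, from rig import * gives the robot as it stands.
- The arm moves only by the tool apply_moves, never from a script. Its argument "rows" is a list of rows, each an object of numbers: "dx", "dy", "dz": the shift along the world's x, y, z in m; "turn": the turn about the world's z in rad; "hand": the finger opening in m, from 0 to 0.0854. A call has 1 to 12 rows; each row shifts and turns the commanded pose from where the row before left it; what a row does not reach is not made up. A row lasts 1/8 s, in which the tool goes at most 62.5 mm and 10.7 degrees, less where a joint would pass 70% of its speed; a pose out of reach is approached as far as the arm can. A call with a gripper value outside its range is refused whole. The fingers move at their own pace and stop on an object; "grip_force" is the grip in N (left out, the last holds). Time passes only in rows, so rows that do not move let the fingers close. It gives the time, the measured TCP pose, the force and the opening at its end, in the units of the state.
- read_state(): the state, without advancing time (a new reading comes with each control period).
- grab_frame(name): name is "scene" or "side" or "wrist"; returns a dict with "color" (420x560x3 uint8, red, green, blue), "fx", "fy", "cx", "cy" (pixels), "pose" (4x4, takes a point from camera to world coordinates). Camera axes: x right, y down, z forward; pixel columns grow to the right and rows downward; lengths in m; the calibration is good to about 2 mm. A picture is of the moment at which its call begins. There is no depth.
- finish_job(): hands the job in, once; it reports no verdict.
The state is a dict: "clock": time; "q": joint angles; "dq": joint speeds; "joint_torque": joint torques, N m; "position": TCP position; "tool_rot": TCP orientation; "ft_force": force on the tool from outside, world axes, zero at the start; "wrist_torque": the same for the moment, N m; "grip_width": finger opening in m.
Only numpy, scipy, OpenCV 4.12 (cv2) and the standard library are available. Lean on these libraries where they do the work, as an engineer would, in place of code of your own. Each camera call takes 0.05 s, during which the arm holds its last target. There are 200 camera calls.

### The job

Take the touch-off gauge out of its case and locate the shaker's platform with it: gently touch its spring plunger to the top of the red boss, then the yellow, then the green, pushing the plunger in a few millimetres each time and waiting a moment, never pressing the gauge's body down on the bosses or the platform. Then stand the gauge upright on the green mat and let go, take it again so that its handle is free, and hang it by the handle on the hook, still and upright. Leave the flasks and the screwdriver where they are.

Things in the scene. Friction and masses are not known exactly. Their poses are not given: they have to be found in the camera images.
- gauge_centre (a point): The touch-off gauge: a bar 28 x 200 x 32 mm (x, y, z), white with orange ends (45 mm each), flat underneath, about 0.3 kg, with an upright handle loop on its middle and a spring plunger below it. This point: the bar's centre, 16 mm above its underside. z up, y along the bar. Its ends can be gripped across the 28 mm, about 80 mm from the centre, clear of the loop.
- gauge_handle (a point): Centre of the orange grip (14 x 40 x 16 mm) on top of the gauge's loop, 82 mm above gauge_centre, same axes. The loop, 10 mm round steel bar in the y-z plane, is 38 mm wide inside, open from the bar's top (66 mm below this point) to a peak 14 mm below this point; the peak slopes 45 degrees to both sides and centres itself on a hook. Fingers on the grip block the loop.
- plunger (a joint): The gauge's spring plunger: 0 = fully out, tip 16 mm below the bar's underside; 0.017 m = fully pushed in, about flush with the underside. Soft spring, 0.4 N at the start to about 1.1 N fully in; the gauge's own weight pushes it in when it stands on a flat surface.
- plunger_tip (a point): Lowest point of the plunger's 10 mm brass ball tip, under the middle of the gauge: 32 mm below gauge_centre when the plunger is out. Moves with the plunger.
- case: Black storage case, fixed, 50 x 222 x 57 mm (x, y, z), open on top. The gauge starts in it, along the case's y, on ledges 27 mm above the bench, 6 mm from the walls, which cover its bar almost to the top: only the handle can be gripped there. Lift straight up 50 mm or more. Origin: centre of the underside.
- shaker: Benchtop shaker, fixed: white housing 170 x 210 x 45 mm with a dark blue platform 160 x 200 mm whose top is 53 mm above the bench. It carries two sets of small white flask clamps, 18 mm high, and three coloured bosses 25 mm high. Origin: centre of the underside.
- mat: Green rubber mat, fixed flat on the bench, 140 x 250 x 4 mm (x, y, z). Origin: centre of the underside.
- hook: Hook stand, fixed: dark steel foot 100 x 120 x 12 mm; post, 16 mm in diameter, 220 mm high, at the origin (centre of the foot's underside); hook of 10 mm round bar running from the post along the stand's own -x at 200 mm height (bar centre), turning up at its red end 102 mm from the post; the end's top is 228 mm above the bench.
- hook_seat (a point): Point on top of the level hook bar, 50 mm from the post, 205 mm above the bench: where the peak of the handle loop should come to rest.
- flask_a: Bystander: capped amber conical flask, 66 mm wide, 126 mm high, loose. Origin: centre of the underside.
- flask_b: Bystander: a second flask like it.
- screwdriver: Bystander: loose screwdriver 150 mm long lying on the bench beyond the shaker, up to about 30 mm high. Origin: its middle, on the bench.
- boss_red: The red datum boss: fixed red cylinder, 26 mm in diameter and 25 mm high, standing on the shaker's platform. Origin: centre of its underside.
- boss_red_top (a point): Centre of the red boss's top face, 78 mm above the bench.
- boss_yellow: The yellow datum boss: fixed yellow cylinder, 26 mm in diameter and 25 mm high, standing on the shaker's platform. Origin: centre of its underside.
- boss_yellow_top (a point): Centre of the yellow boss's top face, 78 mm above the bench.
- boss_green: The green datum boss: fixed green cylinder, 26 mm in diameter and 25 mm high, standing on the shaker's platform. Origin: centre of its underside.
- boss_green_top (a point): Centre of the green boss's top face, 78 mm above the bench.
Things that resemble listed ones, but are neither listed nor needed, are in the scene too. Leave any purple or turquoise look-alike of the part that bears gauge_centre alone.

How it is judged:
By the outcome, as a careful person would: the job done as asked, in the order asked, and still so for the second after the job is handed in, with the robot touching nothing.
It also fails if it takes over 72 s, if anything falls off the work surface, if the arm or the gripper's body presses on something with over 40 N, if the wrist force passes 120 N, or if a joint passes its speed limit or range.

## Working session

There is one attempt and no reset: what is moved stays moved. The work goes in short steps, Python scripts to look and compute and a tool call to move; the robot and the scene stay as the last step left them, time stands still between calls to the robot, and variables do not carry over. Pictures are saved under pics/ and viewed, about 8 in all and at most 12, crops included, and the job is handed in when it is done.

Besides the shell and the picture viewer there is one more tool, called after ">>>" by a JSON object that holds its "api" and its "payload". apply_moves: Moves the arm, as the interface text tells. Its arguments: {"type":"object","properties":{"rows":{"type":"array","items":{"type":"object","properties":{"dx":{"type":"number"},"dy":{"type":"number"},"dz":{"type":"number"},"turn":{"type":"number"},"hand":{"type":"number"}}}},"grip_force":{"type":"number"}},"required":["rows"]}

```bash
mkdir -p pics; ls; cat > h.py <<'E'
from rig import *
import numpy as np, cv2
def save(name,fn,crop=None,s=1):
    f=grab_frame(name); im=cv2.cvtColor(f["color"],cv2.COLOR_RGB2BGR)
    np.savez("pics/"+fn+".npz",im=im,K=[f["fx"],f["fy"],f["cx"],f["cy"]],pose=f["pose"])
    return f,im
def px2w(fn,u,v,z):
    d=np.load("pics/"+fn+".npz");fx,fy,cx,cy=d["K"];T=d["pose"]
    r=T[:3,:3]@np.array([(u-cx)/fx,(v-cy)/fy,1]);o=T[:3,3]
    return o+r*(z-o[2])/r[2]
def w2px(fn,p):
    d=np.load("pics/"+fn+".npz");fx,fy,cx,cy=d["K"];T=d["pose"]
    c=T[:3,:3].T@(np.array(p)-T[:3,3]);return np.array([fx*c[0]/c[2]+cx,fy*c[1]/c[2]+cy])
def tri(a,ua,b,ub):
    A=[];B=[]
    for fn,(u,v) in((a,ua),(b,ub)):
        d=np.load("pics/"+fn+".npz");fx,fy,cx,cy=d["K"];T=d["pose"]
        r=T[:3,:3]@np.array([(u-cx)/fx,(v-cy)/fy,1]);r/=np.linalg.norm(r)
        P=np.eye(3)-np.outer(r,r);A.append(P);B.append(P@T[:3,3])
    return np.linalg.lstsq(np.vstack(A),np.hstack(B),rcond=None)[0]
E
python3 - <<'E'
from h import *
s=read_state();print({k:np.round(v,3) for k,v in s.items()})
ims=[]
for n in("scene","side"):
    f,im=save(n,n+"0");print(n,np.round(f["pose"],3).tolist(),f["fx"],f["cx"],f["cy"])
    cv2.imwrite(f"pics/{n}0.png",cv2.resize(im,(800,600),interpolation=cv2.INTER_CUBIC))
E
```

```text
pics
{'clock': np.float64(0.0), 'q': array([-1.103,  0.69 , -0.195,  1.566,  0.157,  0.902, -0.215]), 'dq': array([ 0.   ,  0.001, -0.001, -0.   ,  0.   ,  0.   ,  0.001]), 'joint_torque': array([ 0.0000e+00, -5.3960e+01, -1.2660e+00, -1.5854e+01,  9.0000e-03,
        1.0000e-02, -0.0000e+00]), 'position': array([0.262, 0.567, 0.23 ]), 'tool_rot': array([ 0.215,  0.977, -0.001, -0.   ]), 'ft_force': array([ 0.109, -0.028, -0.412]), 'wrist_torque': array([-0.011,  0.008,  0.013]), 'grip_width': np.float64(0.085)}
scene [[-0.736, 0.419, -0.532, 1.211], [0.677, 0.444, -0.587, 0.806], [-0.01, -0.792, -0.611, 0.929], [0.0, 0.0, 0.0, 1.0]] 461.8226462391621 286.56117771666254 209.07369588162624
side [[0.873, -0.252, 0.417, 0.171], [-0.487, -0.423, 0.765, -0.594], [-0.016, -0.871, -0.492, 0.588], [0.0, 0.0, 0.0, 1.0]] 386.95401137201435 282.0466115703371 211.0363394004097
```

View pics/scene0.png

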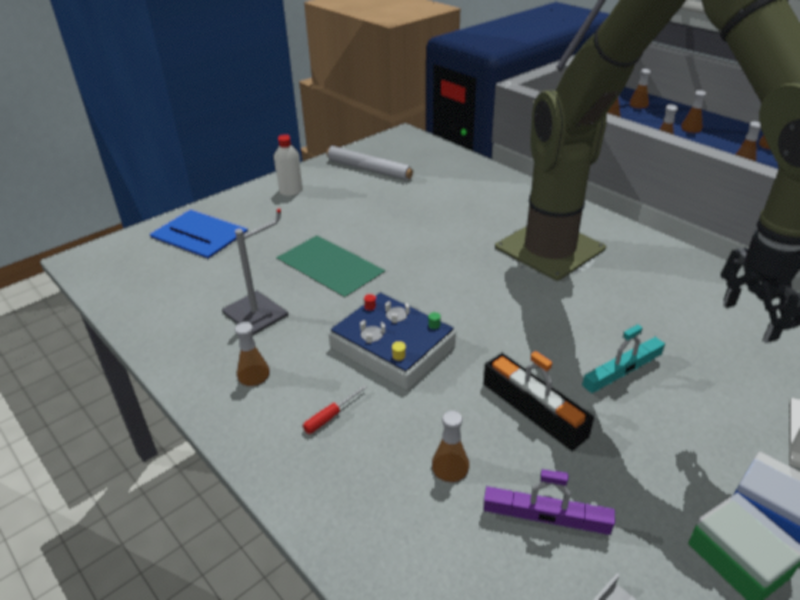

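View pics/side0.png

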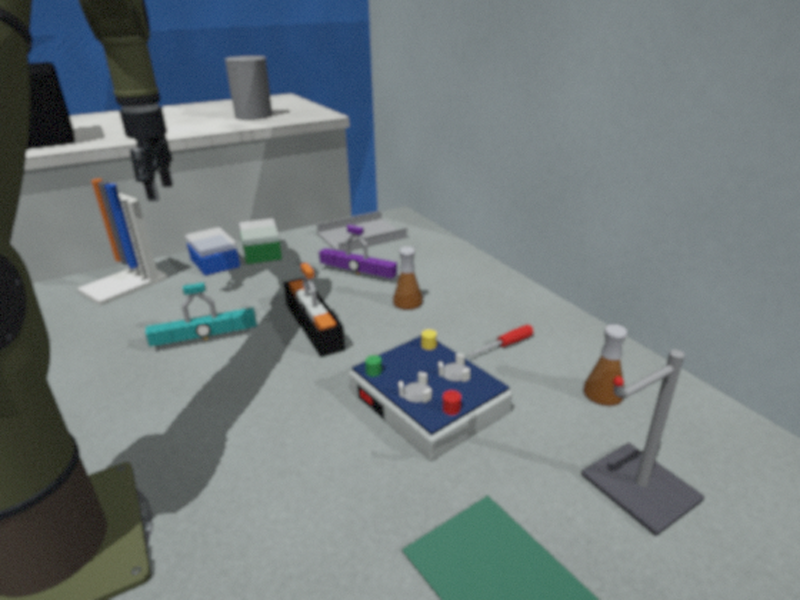

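Scene: case at about (537,400), shaker (392,340), mat (330,265), hook stand (250,310). Side: handle (308,270), bosses red (453,400), yellow (429,337), green (374,363), hook tip (618,382). Now enlarged crops and a first triangulation.

```bash
python3 - <<'E'
from h import *
k=1/1.42857
P=dict(red=((370,299),(453,397)),yel=((399,347),(429,334)),grn=((434,317),(374,360)),handle=((541,359),(308,270)),hooktip=((279,211),(618,380)),posttop=((240,232),(677,356)))
for n,(a,b) in P.items(): print(n,np.round(tri("scene0",np.array(a)*k,"side0",np.array(b)*k),3))
for n,p in dict(m1=(278,256),m2=(318,237),m3=(384,268),m4=(345,293)).items(): print(n,np.round(px2w("scene0",p[0]*k,p[1]*k,.004),3))
a=np.load("pics/scene0.npz")["im"];b=np.load("pics/side0.npz")["im"]
def crop(im,u,v,w,h,W,H):
    c=cv2.resize(im[v:v+h,u:u+w],(W,H),interpolation=cv2.INTER_CUBIC);s=W/w
    for x in range((u//10+1)*10,u+w,10):
        cv2.line(c,(int((x-u)*s),0),(int((x-u)*s),8 if x%50 else 20),(0,0,255),1)
        if x%20==0: cv2.putText(c,str(x),(int((x-u)*s)-10,20),0,.35,(0,0,255),1)
    for y in range((v//10+1)*10,v+h,10):
        cv2.line(c,(0,int((y-v)*s)),(8,int((y-v)*s)),(0,0,255),1)
        if y%20==0: cv2.putText(c,str(y),(9,int((y-v)*s)+4),0,.35,(0,0,255),1)
    return c
o=np.vstack([np.hstack([crop(a,225,195,100,75,400,300),crop(a,330,235,100,75,400,300)]),np.hstack([crop(b,190,180,100,75,400,300) ,crop(b,245,220,120,90,400,300)])])
cv2.imwrite("pics/c1.png",o)
o=np.vstack([np.hstack([crop(a,150,140,120,90,400,300),crop(b,400,235,100,140,400,560)[:300]]),np.hstack([crop(a,170,140,120,90,400,300),crop(b,400,290,100,75,400,300)])])
cv2.imwrite("pics/c2.png",o)
E
```

```text
red [ 0.53  -0.075  0.074]
yel [0.587 0.083 0.075]
grn [0.473 0.064 0.075]
handle [0.464 0.324 0.127]
hooktip [ 0.592 -0.29   0.223]
posttop [ 0.692 -0.287  0.216]
m1 [ 0.527 -0.44   0.004]
m2 [ 0.401 -0.443  0.004]
m3 [ 0.368 -0.217  0.004]
m4 [ 0.5   -0.202  0.004]
```

View pics/c1.png

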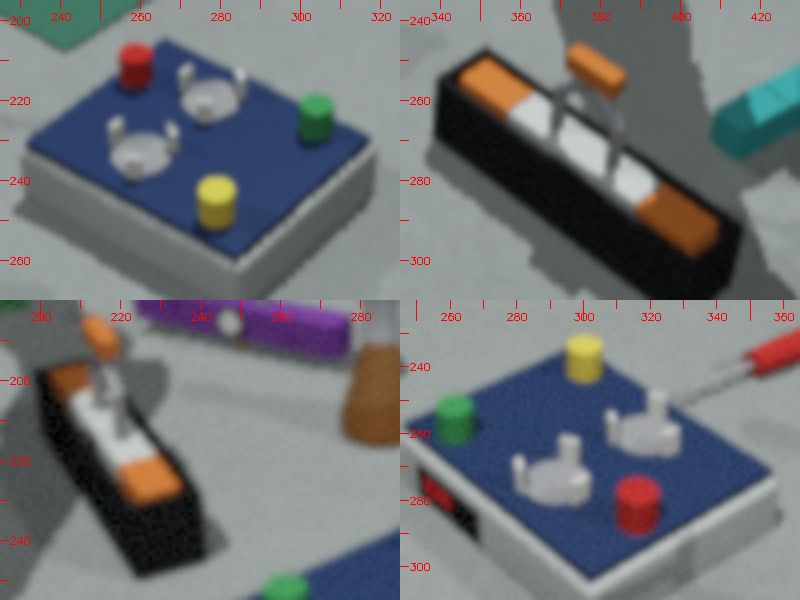

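View pics/c2.png

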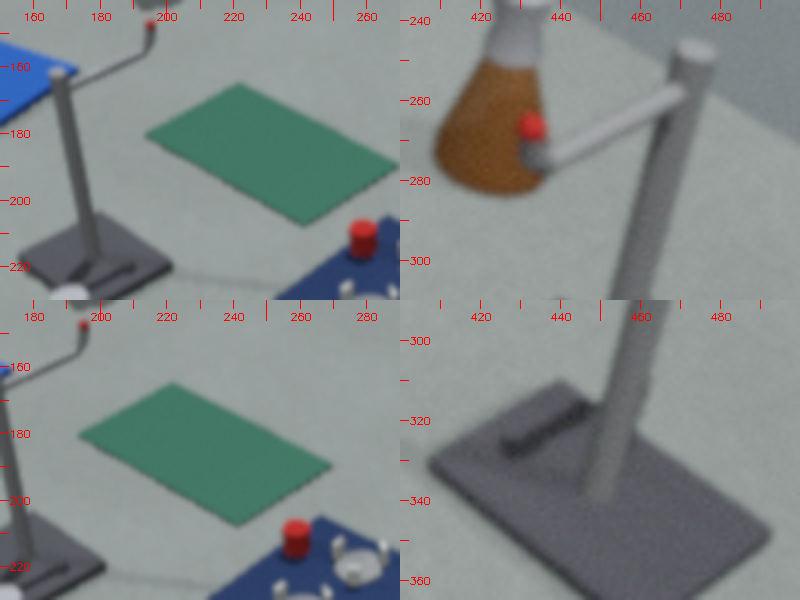

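Red/yellow/green boss tops in scene at (259,208), (279.3,242), (304.3,221); in side (316.4,276.7), (300.5,233.5), (261.8,251.5). Handle: scene (379,252.3), side (215.3,189.8). Hook tip: scene (195,147.5), side (433,266.5).

```bash
python3 - <<'E'
from h import *
P=dict(red=((259,208.2),(316.4,276.7),.078),yel=((279.25,242),(300.5,233.5),.078),grn=((304.25,221),(261.8,251.5),.078),handle=((379,252.25),(215.25,189.75),.125),
barfar=((348,252),(207,198.7),.059),barnear=((406.5,294),(231,228),.059),
hooktip=((195,147.5),(433,266.5),.224),posttop=((167.4,161.6),(474,247.5),.220),postbase=((178,218),(449.3,338.5),.012))
for n,(a,b,z) in P.items(): print(n,*[np.round(x,4) for x in (tri("scene0",a,"side0",b),px2w("scene0",*a,z),px2w("side0",*b,z))])
O=np.array
for n,p in dict(l=(145,135),t=(240,83),r=(398,166),b=(306,226)).items(): print(n,np.round(px2w("scene0",150+p[0]/3.333,140+p[1]/3.333,.004),4))
E
```

```text
red [ 0.529  -0.0748  0.0774] [ 0.5278 -0.0731  0.078 ] [ 0.5301 -0.0766  0.078 ]
yel [0.5868 0.0819 0.0773] [0.5856 0.0833 0.078 ] [0.5876 0.0797 0.078 ]
grn [0.4722 0.0632 0.0769] [0.471  0.0649 0.078 ] [0.4729 0.0601 0.078 ]
handle [0.4638 0.325  0.1247] [0.4617 0.3257 0.125 ] [0.4646 0.3217 0.125 ]
barfar [0.4593 0.2674 0.1085] [0.4614 0.2274 0.059 ] [0.464 0.408 0.059]
barnear [ 0.4712  0.3806 -0.0073] [0.4706 0.428  0.059 ] [0.462  0.2186 0.059 ]
hooktip [ 0.5919 -0.2917  0.2229] [ 0.5922 -0.2884  0.224 ] [ 0.5923 -0.2931  0.224 ]
posttop [ 0.6927 -0.2862  0.2186] [ 0.693  -0.2815  0.22  ] [ 0.6933 -0.2879  0.22  ]
postbase [ 0.6943 -0.2861  0.0077] [ 0.6957 -0.2791  0.012 ] [ 0.6924 -0.2892  0.012 ]
l [ 0.5346 -0.4357  0.004 ]
t [ 0.3981 -0.4502  0.004 ]
r [ 0.3747 -0.2052  0.004 ]
b [ 0.5084 -0.1901  0.004 ]
```

```bash
python3 - <<'E'
from h import *
k=1/1.42857
g=lambda n,p,z: np.round(px2w(n,p[0]*k,p[1]*k,z),3)
print("flaskR cap",g("scene0",(244,329),.12),g("side0",(615,333),.12),"flaskL cap",g("scene0",(453,419),.12),g("side0",(406,254),.12))
print("turq handle",g("scene0",(633,332),.098),g("side0",(194,288),.098))
for p in ((588,380),(664,347)): print("turq end",g("scene0",p,.02))
print("sd",g("scene0",(322,418),.015))
E
```

```text
flaskR cap [ 0.8   -0.119  0.12 ] [ 0.801 -0.12   0.12 ] flaskL cap [0.672 0.312 0.12 ] [0.668 0.302 0.12 ]
turq handle [0.245 0.38  0.098] [0.269 0.418 0.098]
turq end [0.342 0.36  0.02 ]
turq end [0.149 0.409 0.02 ]
sd [0.776 0.081 0.015]
```

>>> {"api": "apply_moves", "payload": {"rows": [{"dx":0.03,"dy":-0.04,"turn":-0.18},{"dx":0.03,"dy":-0.04,"turn":-0.18},{"dx":0.03,"dy":-0.04,"turn":-0.18},{"dx":0.03,"dy":-0.04,"turn":-0.18},{"dx":0.03,"dy":-0.04,"turn":-0.18},{"dx":0.03,"dy":-0.04,"turn":-0.18},{"dx":0.021,"dy":-0.002,"turn":-0.086},{}]}}

```text
$.rows[0]: bad value
```

>>> {"api": "apply_moves", "payload": {"rows": [{"dx":0.03,"dy":-0.04,"dz":0,"turn":-0.18,"hand":0.085},{"dx":0.03,"dy":-0.04,"dz":0,"turn":-0.18,"hand":0.085},{"dx":0.03,"dy":-0.04,"dz":0,"turn":-0.18,"hand":0.085},{"dx":0.03,"dy":-0.04,"dz":0,"turn":-0.18,"hand":0.085},{"dx":0.03,"dy":-0.04,"dz":0,"turn":-0.18,"hand":0.085},{"dx":0.03,"dy":-0.04,"dz":0,"turn":-0.18,"hand":0.085},{"dx":0.021,"dy":-0.002,"dz":0,"turn":-0.086,"hand":0.085},{"dx":0,"dy":0,"dz":0,"turn":0,"hand":0.085}]}}

```text
clock: 1.1
position: [0.465, 0.3242, 0.231]
tool_rot: [0.718, 0.696, 0.0, 0.0]
ft_force: [-0.2, -0.0, 0.1]
grip_width: 0.0848
```

```bash
cat >> h.py <<'E'
def st():
    s=read_state();x,y,z,w=s["tool_rot"]
    jy=np.array([2*(x*y-z*w),1-2*(x*x+z*z)])
    a=np.arctan2(jy[1],jy[0]);a=(a+np.pi/2)%np.pi-np.pi/2
    print("t",round(float(s["clock"]),2),"tcp",np.round(s["position"],4),"jawyaw",round(float(a),4),"F",np.round(s["ft_force"],2),"M",np.round(s["wrist_torque"],3),"w",round(float(s["grip_width"]),4),"q",np.round(s["q"],2),"rot",np.round(s["tool_rot"],4))
def big(fn,im): cv2.imwrite(f"pics/{fn}.png",cv2.resize(im,(800,600),interpolation=cv2.INTER_CUBIC))
E
python3 - <<'E'
from h import *
st();f,im=save("wrist","w1");big("w1",im);print(np.round(f["pose"],3).tolist(),f["fx"])
E
```

```text
t 1.1 tcp [0.465  0.3242 0.231 ] jawyaw -0.0311 F [-0.23 -0.02  0.06] M [0.058 0.013 0.015] w 0.0848 q [-0.76  0.61  0.11  1.76 -0.09  0.78 -0.63] rot [7.18e-01 6.96e-01 1.00e-04 5.00e-04]
[[1.0, -0.031, -0.007, 0.468], [-0.032, -0.958, -0.284, 0.397], [0.002, 0.284, -0.959, 0.374], [0.0, 0.0, 0.0, 1.0]] 372.0354497524755
```

View pics/w1.png

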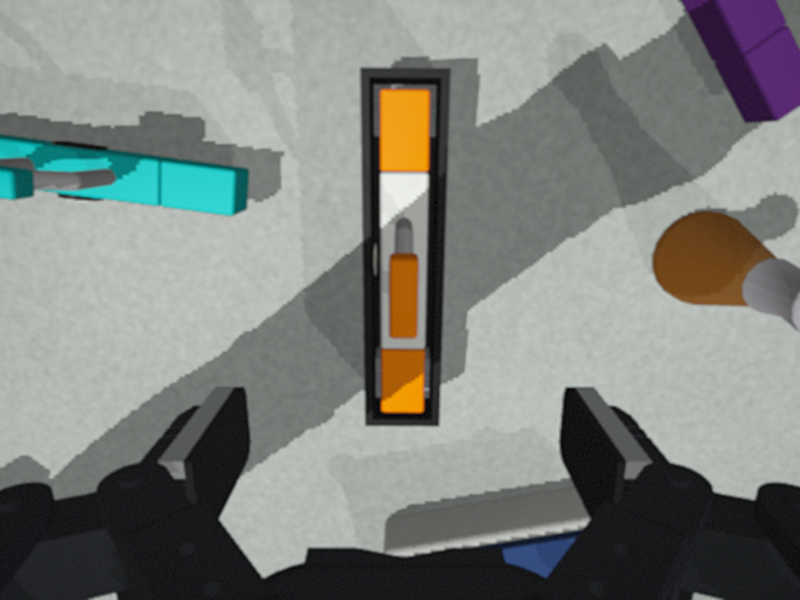

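The wrist picture shows the gauge in its case between the fingers: grip top spans (390–418, 255–337), bar ends at (405,88) and (403,412).

```bash
python3 - <<'E'
from h import *
k=.7
g=lambda p,z: np.round(px2w("w1",p[0]*k,p[1]*k,z),4)
print(g((405,88),.059),g((403,412),.059),"handle top far/near",g((404,255),.133),g((403.5,337),.133))
print("case",g((405,69),.057),g((402,425),.057))
E
```

```text
[0.4698 0.4245 0.059 ] [0.4623 0.2247 0.059 ] handle top far/near [0.4666 0.346  0.133 ] [0.4651 0.3056 0.133 ]
case [0.4701 0.4344 0.057 ] [0.4612 0.2139 0.057 ]
```

>>> {"api": "apply_moves", "payload": {"rows": [{"dx":0.001,"dy":0.001,"dz":-0.04,"turn":-0.006,"hand":0.085},{"dx":0,"dy":0,"dz":-0.045,"turn":0,"hand":0.06},{"dx":0,"dy":0,"dz":-0.03,"turn":0,"hand":0.05},{"dx":0,"dy":0,"dz":-0.01,"turn":0,"hand":0.05},{"dx":0,"dy":0,"dz":0,"turn":0,"hand":0.03},{"dx":0,"dy":0,"dz":0,"turn":0,"hand":0.02},{"dx":0,"dy":0,"dz":0,"turn":0,"hand":0.005},{"dx":0,"dy":0,"dz":0,"turn":0,"hand":0.005},{"dx":0,"dy":0,"dz":0,"turn":0,"hand":0.005},{"dx":0,"dy":0,"dz":0,"turn":0,"hand":0.005}], "grip_force": 70}}

```text
clock: 2.4
position: [0.4654, 0.3269, 0.1078]
tool_rot: [0.719, 0.695, 0.001, 0.0]
ft_force: [-1.0, -0.9, 6.9]
grip_width: 0.0131
```

```bash
python3 -c "
from h import *
st()"
```

```text
t 2.4 tcp [0.4654 0.3269 0.1078] jawyaw -0.0349 F [-0.99 -0.87  6.88] M [-0.043  0.18  -0.008] w 0.0131 q [-0.74  0.79  0.07  1.85 -0.11  0.5  -0.62] rot [0.7193 0.6947 0.0014 0.    ]
```

>>> {"api": "apply_moves", "payload": {"rows": [{"dx":0,"dy":0,"dz":0.01,"turn":0,"hand":0.005},{"dx":0,"dy":0,"dz":0.02,"turn":0,"hand":0.005},{"dx":0,"dy":0,"dz":0.03,"turn":0,"hand":0.005},{"dx":0,"dy":0,"dz":0.03,"turn":0,"hand":0.005},{"dx":0,"dy":0,"dz":0.02,"turn":0,"hand":0.005},{"dx":0,"dy":0,"dz":0.01,"turn":0,"hand":0.005},{"dx":0,"dy":0,"dz":0,"turn":0,"hand":0.005},{"dx":0,"dy":0,"dz":0,"turn":0,"hand":0.005}]}}

```text
clock: 3.4
position: [0.464, 0.3257, 0.2254]
tool_rot: [0.719, 0.695, -0.001, -0.0]
ft_force: [0.3, -0.3, -3.6]
grip_width: 0.0125
```

```bash
python3 - <<'E'
from h import *
st();
f,a=save("scene","s2");f,b=save("side","d2")
for n,fn in(("scene","s2"),("side","d2")): print(w2px(fn,[.465,.3255,.243]))
c=lambda im,u,v:cv2.resize(im[max(v,0):max(v,0)+150,u:u+100],(400,600),interpolation=cv2.INTER_CUBIC)
u1=w2px("s2",[.465,.3255,.2]).astype(int);u2=w2px("d2",[.465,.3255,.2]).astype(int)
print(u1,u2);cv2.imwrite("pics/l2.png",np.hstack([c(a,u1[0]-50,u1[1]-75),c(b,u2[0]-50,u2[1]-75)]))
E
```

```text
t 3.4 tcp [0.464  0.3257 0.2254] jawyaw -0.0348 F [ 0.28 -0.29 -3.58] M [0.024 0.033 0.038] w 0.0125 q [-0.76  0.62  0.11  1.76 -0.09  0.77 -0.64] rot [ 7.193e-01  6.947e-01 -1.000e-03 -1.000e-04]
[383.66408598 216.39298475]
[210.25487955 147.94927725]
[381 230] [212 163]
```

View pics/l2.png

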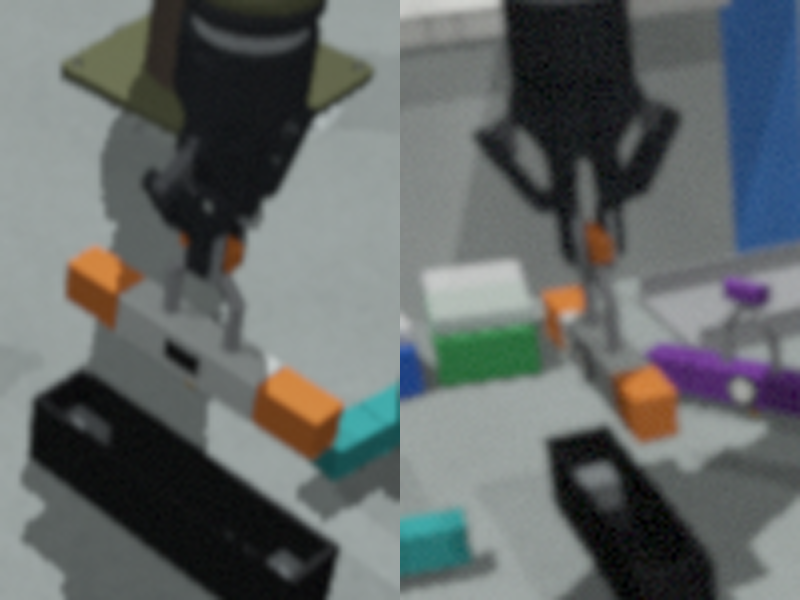

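Gauge is out and level, held by the handle. Now to above the red boss.

>>> {"api": "apply_moves", "payload": {"rows": [{"dx":0.004,"dy":-0.025,"dz":0,"turn":0,"hand":0.005},{"dx":0.008,"dy":-0.05,"dz":0,"turn":0,"hand":0.005},{"dx":0.008,"dy":-0.05,"dz":0,"turn":0,"hand":0.005},{"dx":0.008,"dy":-0.05,"dz":0,"turn":0,"hand":0.005},{"dx":0.008,"dy":-0.05,"dz":0,"turn":0,"hand":0.005},{"dx":0.008,"dy":-0.05,"dz":0,"turn":0,"hand":0.005},{"dx":0.008,"dy":-0.05,"dz":0,"turn":0,"hand":0.005},{"dx":0.008,"dy":-0.045,"dz":0,"turn":0,"hand":0.005},{"dx":0.005,"dy":-0.029,"dz":-0.015,"turn":0,"hand":0.005},{"dx":0,"dy":0,"dz":-0.02,"turn":0,"hand":0.005},{"dx":0,"dy":0,"dz":-0.005,"turn":0,"hand":0.005},{"dx":0,"dy":0,"dz":0,"turn":0,"hand":0.005}]}}

```text
clock: 5.0
position: [0.5295, -0.0722, 0.186]
tool_rot: [0.719, 0.695, -0.0, -0.0]
ft_force: [0.5, -0.2, -3.1]
grip_width: 0.0126
```

```bash
cat > look.py <<'E'
from h import *
import sys
st()
fn=sys.argv[1];p=[float(x) for x in sys.argv[2:5]]
f,a=save("scene","s"+fn);f,b=save("side","d"+fn)
def c(im,n):
    u,v=w2px(n,p).astype(int);u=min(max(u-50,0),460);v=min(max(v-75,0),270);print(n,"crop origin",u,v,"x4")
    return cv2.resize(im[v:v+150,u:u+100],(400,600),interpolation=cv2.INTER_CUBIC)
cv2.imwrite(f"pics/l{fn}.png",np.hstack([c(a,"s"+fn),c(b,"d"+fn)]))
E
python3 look.py 3 .529 -.0745 .12
```

```text
t 5.0 tcp [ 0.5295 -0.0722  0.186 ] jawyaw -0.0339 F [ 0.46 -0.22 -3.13] M [ 0.019  0.001 -0.039] w 0.0126 q [ 0.03  0.63  0.04  1.89 -0.04  0.62  0.06] rot [ 7.19e-01  6.95e-01 -2.00e-04 -5.00e-04]
s3 crop origin 207 121 x4
d3 crop origin 265 184 x4
```

View pics/l3.png

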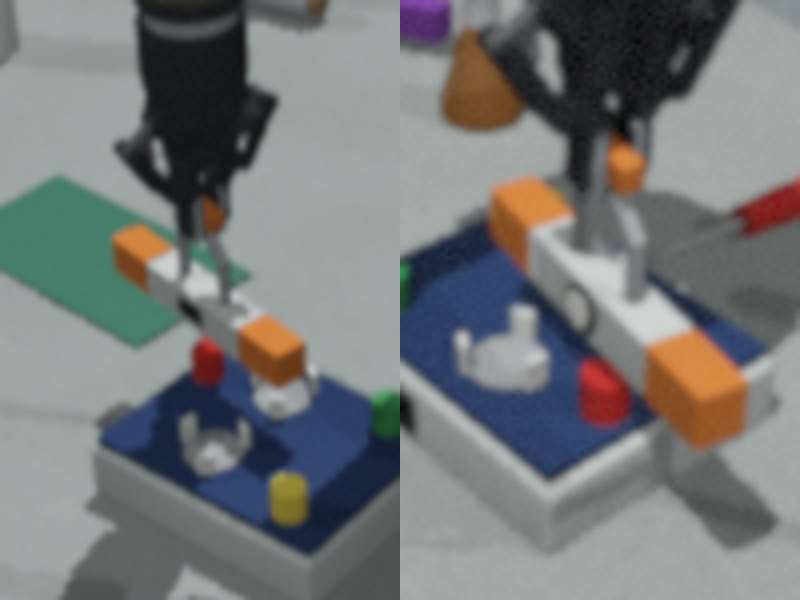

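```bash
python3 - <<'E'
from h import *
for n,o,off in(("s3",(207,121),0),("d3",(265,184),400)):
  for y in(.1,-.1):
    for x in(.014,-.014):
      for z in(.016,-.016):
        c,s=np.cos(-.034),np.sin(-.034)
        p=[.5295+c*x-s*y,-.0736+s*x+c*y,.186+.0172-.082+z]
        q=(w2px(n,p)-o)*4;print(n,x,y,z,np.round(q+[off,0]))
  print("tip",np.round((w2px(n,[.5295,-.0736,.089])-o)*4+[off,0]))
E
```

```text
s3 0.014 0.1 0.016 [274. 356.]
s3 0.014 0.1 -0.016 [275. 391.]
s3 -0.014 0.1 0.016 [304. 340.]
s3 -0.014 0.1 -0.016 [305. 375.]
s3 0.014 -0.1 0.016 [108. 236.]
s3 0.014 -0.1 -0.016 [111. 270.]
s3 -0.014 -0.1 0.016 [137. 222.]
s3 -0.014 -0.1 -0.016 [140. 256.]
tip [205. 338.]
d3 0.014 0.1 0.016 [531. 173.]
d3 0.014 0.1 -0.016 [531. 222.]
d3 -0.014 0.1 0.016 [486. 187.]
d3 -0.014 0.1 -0.016 [486. 235.]
d3 0.014 -0.1 0.016 [748. 380.]
d3 0.014 -0.1 -0.016 [743. 434.]
d3 -0.014 -0.1 0.016 [696. 399.]
d3 -0.014 -0.1 -0.016 [692. 454.]
tip [602. 351.]
```

The bar's observed corners match the prediction within about 2 mm, so the tip is over the red boss with 10 mm clearance. Touch.

>>> {"api": "apply_moves", "payload": {"rows": [{"dx":0,"dy":0,"dz":-0.005,"turn":0,"hand":0.005},{"dx":0,"dy":0,"dz":-0.004,"turn":0,"hand":0.005},{"dx":0,"dy":0,"dz":-0.003,"turn":0,"hand":0.005},{"dx":0,"dy":0,"dz":-0.002,"turn":0,"hand":0.005},{"dx":0,"dy":0,"dz":-0.002,"turn":0,"hand":0.005},{"dx":0,"dy":0,"dz":0,"turn":0,"hand":0.005},{"dx":0,"dy":0,"dz":0,"turn":0,"hand":0.005},{"dx":0,"dy":0,"dz":0,"turn":0,"hand":0.005},{"dx":0,"dy":0,"dz":0,"turn":0,"hand":0.005},{"dx":0,"dy":0,"dz":0,"turn":0,"hand":0.005},{"dx":0,"dy":0,"dz":0,"turn":0,"hand":0.005}]}}

```text
clock: 6.48
position: [0.5297, -0.0729, 0.1703]
tool_rot: [0.719, 0.695, 0.0, 0.0]
ft_force: [-1.0, 1.1, -1.4]
grip_width: 0.0128
```

```bash
python3 look.py 4 .529 -.0745 .1; python3 -c "
from h import *
for i in range(3): st()"
```

```text
t 6.47 tcp [ 0.5297 -0.0729  0.1703] jawyaw -0.035 F [-1.03  1.09 -1.39] M [0.041 0.103 0.014] w 0.0128 q [ 0.03  0.66  0.04  1.91 -0.04  0.58  0.06] rot [0.7194 0.6946 0.     0.    ]
s4 crop origin 208 127 x4
d4 crop origin 265 192 x4
t 6.58 tcp [ 0.5297 -0.0729  0.1703] jawyaw -0.0349 F [ 0.62  0.25 -1.97] M [ 0.059  0.117 -0.   ] w 0.0124 q [ 0.03  0.66  0.04  1.91 -0.04  0.58  0.06] rot [0.7194 0.6946 0.     0.    ]
t 6.58 tcp [ 0.5297 -0.0729  0.1703] jawyaw -0.0349 F [ 0.62  0.25 -1.97] M [ 0.059  0.117 -0.   ] w 0.0124 q [ 0.03  0.66  0.04  1.91 -0.04  0.58  0.06] rot [0.7194 0.6946 0.     0.    ]
t 6.58 tcp [ 0.5297 -0.0729  0.1703] jawyaw -0.0349 F [ 0.62  0.25 -1.97] M [ 0.059  0.117 -0.   ] w 0.0124 q [ 0.03  0.66  0.04  1.91 -0.04  0.58  0.06] rot [0.7194 0.6946 0.     0.    ]
```

View pics/l4.png

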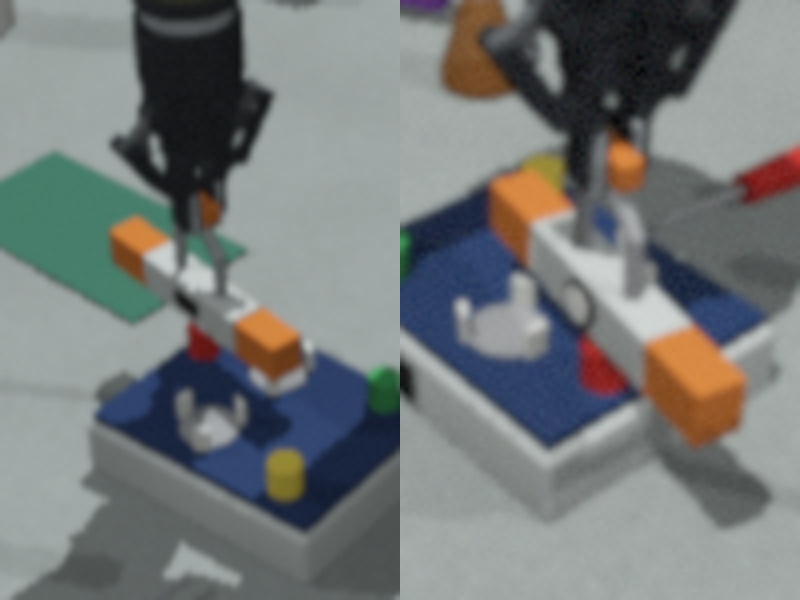

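Red is touched: vertical load dropped about 1 N, tip on the boss and bar clear of it. Next, yellow.

>>> {"api": "apply_moves", "payload": {"rows": [{"dx":0,"dy":0,"dz":0.01,"turn":0,"hand":0.005},{"dx":0,"dy":0,"dz":0.015,"turn":0,"hand":0.005},{"dx":0.008,"dy":0.021,"dz":0,"turn":0,"hand":0.005},{"dx":0.014,"dy":0.04,"dz":0,"turn":0,"hand":0.005},{"dx":0.014,"dy":0.04,"dz":0,"turn":0,"hand":0.005},{"dx":0.014,"dy":0.035,"dz":0,"turn":0,"hand":0.005},{"dx":0.007,"dy":0.02,"dz":0,"turn":0,"hand":0.005},{"dx":0,"dy":0,"dz":-0.01,"turn":0,"hand":0.005},{"dx":0,"dy":0,"dz":-0.002,"turn":0,"hand":0.005},{"dx":0,"dy":0,"dz":0,"turn":0,"hand":0.005},{"dx":0,"dy":0,"dz":0,"turn":0,"hand":0.005}]}}

```text
clock: 7.95
position: [0.5867, 0.0818, 0.1835]
tool_rot: [0.72, 0.694, -0.0, 0.0]
ft_force: [-0.3, -1.0, -2.4]
grip_width: 0.0128
```

```bash
python3 look.py 5 .587 .082 .1
```

```text
t 7.95 tcp [0.5867 0.0818 0.1835] jawyaw -0.0369 F [-0.29 -0.98 -2.39] M [0.027 0.04  0.01 ] w 0.0128 q [-0.26  0.7   0.07  1.72 -0.07  0.71 -0.19] rot [ 7.200e-01  6.939e-01 -1.000e-04  2.000e-04]
s5 crop origin 228 160 x4
d5 crop origin 249 150 x4
```

>>> {"api": "apply_moves", "payload": {"rows": [{"dx":0,"dy":0.001,"dz":-0.004,"turn":0,"hand":0.005},{"dx":0,"dy":0,"dz":-0.003,"turn":0,"hand":0.005},{"dx":0,"dy":0,"dz":-0.002,"turn":0,"hand":0.005},{"dx":0,"dy":0,"dz":-0.002,"turn":0,"hand":0.005},{"dx":0,"dy":0,"dz":-0.002,"turn":0,"hand":0.005},{"dx":0,"dy":0,"dz":0,"turn":0,"hand":0.005},{"dx":0,"dy":0,"dz":0,"turn":0,"hand":0.005},{"dx":0,"dy":0,"dz":0,"turn":0,"hand":0.005},{"dx":0,"dy":0,"dz":0,"turn":0,"hand":0.005},{"dx":0,"dy":0,"dz":0,"turn":0,"hand":0.005},{"dx":0,"dy":0,"dz":0,"turn":0,"hand":0.005},{"dx":0,"dy":0,"dz":0,"turn":0,"hand":0.005}]}}

```text
clock: 9.55
position: [0.5867, 0.0841, 0.1703]
tool_rot: [0.719, 0.695, -0.0, 0.0]
ft_force: [-0.4, -0.4, -2.4]
grip_width: 0.0128
```

```bash
python3 - <<'E'
from h import *
F=[]
for i in range(4):
    s=read_state();F.append(s["ft_force"]);grab_frame("wrist")
print(np.round(np.mean(F,0),2));st()
save("scene","s6");save("side","d6")
E
```

```text
[-0.43 -0.05 -1.88]
t 9.75 tcp [0.5867 0.0841 0.1703] jawyaw -0.035 F [ 0.19 -0.52 -2.11] M [ 0.07   0.212 -0.032] w 0.0126 q [-0.26  0.72  0.07  1.73 -0.07  0.69 -0.19] rot [0.7194 0.6946 0.     0.    ]
```

Yellow also shows about 1 N unloading. Now green.

>>> {"api": "apply_moves", "payload": {"rows": [{"dx":0,"dy":0,"dz":0.01,"turn":0,"hand":0.005},{"dx":0,"dy":0,"dz":0.015,"turn":0,"hand":0.005},{"dx":-0.02,"dy":-0.003,"dz":0,"turn":0,"hand":0.005},{"dx":-0.04,"dy":-0.007,"dz":0,"turn":0,"hand":0.005},{"dx":-0.035,"dy":-0.006,"dz":0,"turn":0,"hand":0.005},{"dx":-0.02,"dy":-0.003,"dz":0,"turn":0,"hand":0.005},{"dx":0,"dy":0,"dz":-0.01,"turn":0,"hand":0.005},{"dx":0,"dy":0,"dz":-0.002,"turn":0,"hand":0.005},{"dx":0,"dy":0,"dz":0,"turn":0,"hand":0.005},{"dx":0,"dy":0,"dz":0,"turn":0,"hand":0.005}]}}

```text
clock: 11.1
position: [0.4725, 0.0653, 0.1833]
tool_rot: [0.719, 0.695, 0.0, 0.0]
ft_force: [-0.7, 0.5, -2.4]
grip_width: 0.013
```

```bash
python3 -c "
from h import *
st()"
```

```text
t 11.1 tcp [0.4725 0.0653 0.1833] jawyaw -0.035 F [-0.65  0.49 -2.37] M [ 0.088 -0.028 -0.054] w 0.013 q [-0.27  0.58  0.06  2.06 -0.07  0.5  -0.19] rot [7.194e-01 6.946e-01 3.000e-04 2.000e-04]
```

>>> {"api": "apply_moves", "payload": {"rows": [{"dx":0,"dy":-0.001,"dz":-0.004,"turn":0,"hand":0.005},{"dx":0,"dy":0,"dz":-0.003,"turn":0,"hand":0.005},{"dx":0,"dy":0,"dz":-0.002,"turn":0,"hand":0.005},{"dx":0,"dy":0,"dz":-0.002,"turn":0,"hand":0.005},{"dx":0,"dy":0,"dz":-0.002,"turn":0,"hand":0.005},{"dx":0,"dy":0,"dz":0,"turn":0,"hand":0.005},{"dx":0,"dy":0,"dz":0,"turn":0,"hand":0.005},{"dx":0,"dy":0,"dz":0,"turn":0,"hand":0.005},{"dx":0,"dy":0,"dz":0,"turn":0,"hand":0.005},{"dx":0,"dy":0,"dz":0,"turn":0,"hand":0.005},{"dx":0,"dy":0,"dz":0,"turn":0,"hand":0.005},{"dx":0,"dy":0,"dz":0,"turn":0,"hand":0.005}]}}

```text
clock: 12.6
position: [0.4717, 0.0641, 0.1703]
tool_rot: [0.719, 0.695, 0.0, 0.0]
ft_force: [-1.0, -0.3, -1.9]
grip_width: 0.0127
```

```bash
python3 - <<'E'
from h import *
F=[]
for i in range(4):
    s=read_state();F.append(s["ft_force"]);grab_frame("wrist")
print(np.round(np.mean(F,0),2));st()
f,a=save("scene","s7");f,b=save("side","d7")
A=np.load("pics/s6.npz")["im"];B=np.load("pics/d6.npz")["im"]
def c(im,n,p):
    u,v=w2px(n,p).astype(int);u-=40;v-=30;u=max(u,0);v=max(v,0)
    q=(w2px(n,p)-[u,v])*5;im=cv2.resize(im[v:v+60,u:u+80],(400,300),interpolation=cv2.INTER_CUBIC);cv2.circle(im,tuple(q.astype(int)),3,(255,0,255),1);return im
y=[.5868,.0819,.078];g=[.4722,.0632,.078]
cv2.imwrite("pics/l7.png",np.vstack([np.hstack([c(A,"s6",y),c(B,"d6",y)]),np.hstack([c(a,"s7",g),c(b,"d7",g)])]))
E
```

```text
[-0.72 -0.26 -1.59]
t 12.8 tcp [0.4717 0.0641 0.1703] jawyaw -0.035 F [ 0.49  0.23 -1.88] M [-0.055  0.094 -0.014] w 0.0127 q [-0.27  0.6   0.06  2.08 -0.07  0.47 -0.19] rot [0.7194 0.6946 0.     0.    ]
```

View pics/l7.png

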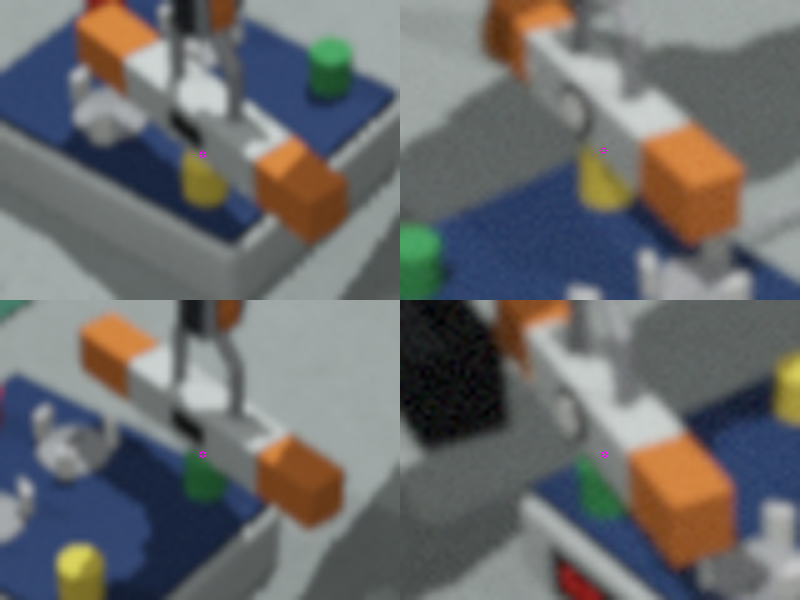

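All three bosses touched (load about 1–1.4 N less each time, tip over the boss centres, bar clear). Now to the mat.

>>> {"api": "apply_moves", "payload": {"rows": [{"dx":0,"dy":0,"dz":0.02,"turn":0,"hand":0.005},{"dx":0,"dy":0,"dz":0.035,"turn":0,"hand":0.005},{"dx":-0.002,"dy":-0.03,"dz":0.005,"turn":0.02,"hand":0.005},{"dx":-0.003,"dy":-0.055,"dz":0,"turn":0.02,"hand":0.005},{"dx":-0.003,"dy":-0.055,"dz":0,"turn":0.02,"hand":0.005},{"dx":-0.003,"dy":-0.055,"dz":0,"turn":0.025,"hand":0.005},{"dx":-0.002,"dy":-0.055,"dz":0,"turn":0,"hand":0.005},{"dx":-0.002,"dy":-0.055,"dz":0,"turn":0,"hand":0.005},{"dx":-0.002,"dy":-0.05,"dz":0,"turn":0,"hand":0.005},{"dx":-0.001,"dy":-0.028,"dz":-0.04,"turn":0,"hand":0.005},{"dx":0,"dy":0,"dz":-0.05,"turn":0,"hand":0.005},{"dx":0,"dy":0,"dz":-0.02,"turn":0,"hand":0.005}]}}

```text
clock: 14.4
position: [0.4519, -0.3183, 0.1174]
tool_rot: [0.69, 0.724, -0.0, -0.002]
ft_force: [0.8, 0.0, -3.2]
grip_width: 0.0128
```

>>> {"api": "apply_moves", "payload": {"rows": [{"dx":0,"dy":0,"dz":-0.01,"turn":0,"hand":0.005},{"dx":0,"dy":0,"dz":-0.007,"turn":0,"hand":0.005},{"dx":0,"dy":0,"dz":-0.004,"turn":0,"hand":0.005},{"dx":0,"dy":0,"dz":0,"turn":0,"hand":0.005},{"dx":0,"dy":0,"dz":0,"turn":0,"hand":0.005}]}}

```text
clock: 15.02
position: [0.4542, -0.3191, 0.1]
tool_rot: [0.689, 0.725, 0.0, 0.001]
ft_force: [0.8, 0.3, -1.6]
grip_width: 0.0126
```

```bash
python3 -c "
from h import *
st()"
```

```text
t 15.03 tcp [ 0.4542 -0.3191  0.1   ] jawyaw 0.0501 F [ 0.8   0.3  -1.55] M [ 0.02  -0.034  0.022] w 0.0126 q [ 0.53  0.79 -0.01  1.89  0.01  0.46  0.57] rot [6.892e-01 7.246e-01 2.000e-04 7.000e-04]
```

>>> {"api": "apply_moves", "payload": {"rows": [{"dx":0,"dy":0,"dz":-0.005,"turn":0,"hand":0.005},{"dx":0,"dy":0,"dz":-0.004,"turn":0,"hand":0.005},{"dx":0,"dy":0,"dz":-0.003,"turn":0,"hand":0.005},{"dx":0,"dy":0,"dz":-0.002,"turn":0,"hand":0.005},{"dx":0,"dy":0,"dz":0,"turn":0,"hand":0.005},{"dx":0,"dy":0,"dz":0,"turn":0,"hand":0.005}]}}

```text
clock: 15.78
position: [0.4537, -0.3189, 0.0854]
tool_rot: [0.689, 0.725, 0.0, 0.0]
ft_force: [1.1, 0.2, -2.0]
grip_width: 0.013
```

```bash
python3 -c "
from h import *
st()"
```

```text
t 15.78 tcp [ 0.4537 -0.3189  0.0854] jawyaw 0.05 F [ 1.07  0.25 -1.97] M [-0.078 -0.196  0.031] w 0.013 q [ 0.53  0.82 -0.01  1.9   0.01  0.43  0.57] rot [6.892e-01 7.246e-01 0.000e+00 1.000e-04]
```

>>> {"api": "apply_moves", "payload": {"rows": [{"dx":0,"dy":0,"dz":-0.001,"turn":0,"hand":0.005},{"dx":0,"dy":0,"dz":0,"turn":0,"hand":0.005},{"dx":0,"dy":0,"dz":0,"turn":0,"hand":0.018},{"dx":0,"dy":0,"dz":0,"turn":0,"hand":0.03},{"dx":0,"dy":0,"dz":0,"turn":0,"hand":0.06},{"dx":0,"dy":0,"dz":0,"turn":0,"hand":0.06},{"dx":0,"dy":0,"dz":0.03,"turn":0,"hand":0.06},{"dx":0,"dy":0,"dz":0.04,"turn":0,"hand":0.06},{"dx":0,"dy":0,"dz":0.05,"turn":0,"hand":0.06},{"dx":0,"dy":0,"dz":0.01,"turn":0,"hand":0.06},{"dx":0,"dy":0,"dz":0,"turn":0,"hand":0.06}]}}

```text
clock: 17.15
position: [0.4537, -0.3189, 0.2145]
tool_rot: [0.689, 0.725, 0.0, 0.0]
ft_force: [-0.2, 0.1, -1.1]
grip_width: 0.06
```

```bash
python3 - <<'E'
from h import *
st();f,im=save("wrist","w8");big("w8",im)
c,s=np.cos(.05),np.sin(.05)
for x,y,z in((0,.1,.036),(0,-.1,.036),(0,.02,.110),(0,-.02,.110)):
  print(np.round(w2px("w8",[.4537-s*y,-.3203+c*y,z])/.7))
E
```

```text
t 17.15 tcp [ 0.4537 -0.3189  0.2145] jawyaw 0.05 F [-0.23  0.11 -1.06] M [-0.034 -0.001  0.045] w 0.06 q [ 0.53  0.61 -0.    1.81  0.    0.72  0.58] rot [6.892e-01 7.246e-01 1.000e-04 4.000e-04]
[402.  92.]
[402. 410.]
[402. 259.]
[402. 338.]
```

View pics/w8.png

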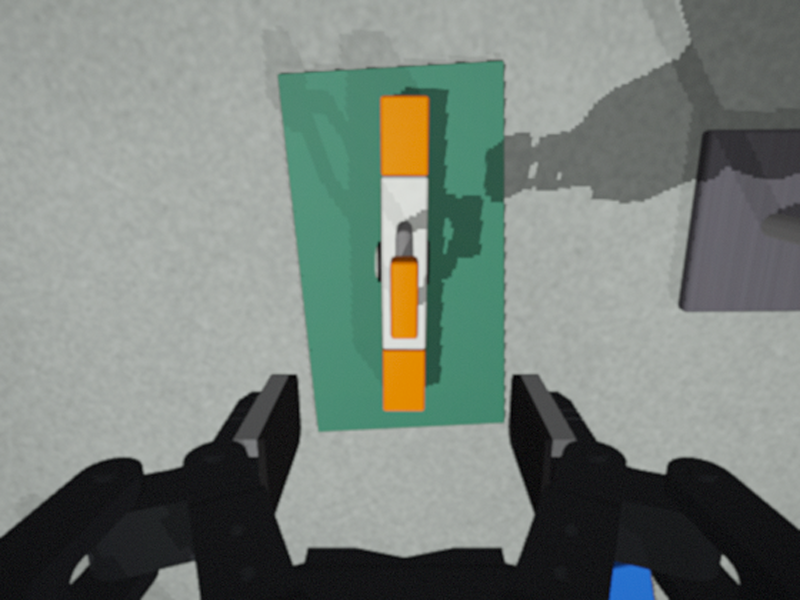

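The gauge stands upright on the mat, bar ends at (404,96) and (404,411), all within the mat; the hook foot is at right, its near edge from (704,132) to (682,308).

>>> {"api": "apply_moves", "payload": {"rows": [{"dx":0,"dy":0.03,"dz":0,"turn":0,"hand":0.06},{"dx":-0.003,"dy":0.04,"dz":0,"turn":0,"hand":0.06},{"dx":0,"dy":0.009,"dz":-0.04,"turn":0,"hand":0.06},{"dx":0,"dy":0,"dz":-0.06,"turn":0,"hand":0.06},{"dx":0,"dy":0,"dz":-0.05,"turn":0,"hand":0.06},{"dx":0,"dy":0,"dz":-0.03,"turn":0,"hand":0.06},{"dx":0,"dy":0,"dz":-0.015,"turn":0,"hand":0.06},{"dx":0,"dy":0,"dz":-0.005,"turn":0,"hand":0.06},{"dx":0,"dy":0,"dz":0,"turn":0,"hand":0.06}]}}

```text
clock: 18.32
position: [0.4509, -0.24, 0.0146]
tool_rot: [0.689, 0.725, 0.0, 0.0]
ft_force: [-0.3, 0.5, 0.6]
grip_width: 0.0595
```

```bash
python3 - <<'E'
from h import *
st();k=.7
g=lambda p,z: np.round(px2w("w8",p[0]*k,p[1]*k,z),4)
print("bar",g((404.5,96),.036),g((404,411),.036),"grip",g((404.5,260),.110),g((404.5,338),.110))
print("foot top edge",g((707,131),.012),g((688,308),.012),"mat",[g(p,.004) for p in((280,73),(503,61),(503,422),(319,431))])
E
```

```text
t 18.32 tcp [ 0.4509 -0.24    0.0146] jawyaw 0.05 F [-0.28  0.49  0.64] M [0.014 0.026 0.024] w 0.0595 q [ 0.4   0.92 -0.    2.05  0.    0.17  0.45] rot [6.892e-01 7.245e-01 1.000e-04 3.000e-04]
bar [ 0.4503 -0.2223  0.036 ] [ 0.4598 -0.4211  0.036 ] grip [ 0.454  -0.3009  0.11  ] [ 0.456  -0.3404  0.11  ]
foot top edge [ 0.6389 -0.2315  0.012 ] [ 0.6503 -0.3465  0.012 ] mat [array([ 0.3729, -0.2105,  0.004 ]), array([ 0.5095, -0.1968,  0.004 ]), array([ 0.535, -0.444,  0.004]), array([ 0.3979, -0.4583,  0.004 ])]
```

>>> {"api": "apply_moves", "payload": {"rows": [{"dx":0,"dy":0,"dz":-0.002,"turn":0,"hand":0.05},{"dx":0,"dy":0,"dz":0,"turn":0,"hand":0.04},{"dx":0,"dy":0,"dz":0,"turn":0,"hand":0.032},{"dx":0,"dy":0,"dz":0,"turn":0,"hand":0.026},{"dx":0,"dy":0,"dz":0,"turn":0,"hand":0.015},{"dx":0,"dy":0,"dz":0,"turn":0,"hand":0.015},{"dx":0,"dy":0,"dz":0,"turn":0,"hand":0.015},{"dx":0,"dy":0,"dz":0,"turn":0,"hand":0.015}], "grip_force": 110}}

```text
clock: 19.32
position: [0.4508, -0.24, 0.0131]
tool_rot: [0.689, 0.724, 0.0, 0.0]
ft_force: [-0.2, -0.5, 9.3]
grip_width: 0.0261
```

```bash
python3 -c "
from h import *
st()"
```

```text
t 19.32 tcp [ 0.4508 -0.24    0.0131] jawyaw 0.0497 F [-0.23 -0.46  9.26] M [ 0.134  0.146 -0.069] w 0.0261 q [ 0.4   0.92 -0.    2.05  0.    0.17  0.45] rot [6.893e-01 7.244e-01 1.000e-04 4.000e-04]
```

>>> {"api": "apply_moves", "payload": {"rows": [{"dx":0,"dy":0,"dz":0.008,"turn":0,"hand":0.015},{"dx":0,"dy":0,"dz":0.02,"turn":0,"hand":0.015},{"dx":0,"dy":0,"dz":0.03,"turn":0.01,"hand":0.015},{"dx":0.013,"dy":0.006,"dz":0.03,"turn":0.01,"hand":0.015},{"dx":0.02,"dy":0.01,"dz":0.03,"turn":0.01,"hand":0.015},{"dx":0.02,"dy":0.01,"dz":0.02,"turn":0,"hand":0.015},{"dx":0.02,"dy":0.005,"dz":0.011,"turn":0,"hand":0.015},{"dx":0.01,"dy":0,"dz":0,"turn":0,"hand":0.015},{"dx":0,"dy":0,"dz":0,"turn":0,"hand":0.015},{"dx":0,"dy":0,"dz":0,"turn":0,"hand":0.015}]}}

```text
clock: 20.58
position: [0.5317, -0.2093, 0.1604]
tool_rot: [0.679, 0.734, -0.001, -0.001]
ft_force: [0.5, -0.4, -2.9]
grip_width: 0.0262
```

```bash
python3 look.py 9 .57 -.29 .2; python3 - <<'E'
from h import *
a=read_state();t=np.array(a["position"]);g=.08;c,s=np.cos(g),np.sin(g)
R=np.array([[c,-s,0],[s,c,0],[0,0,1]]);H=t+R@np.array([0,-.0815,.0889]);print("handle pred",H)
for n,off in(("s9",0),("d9",400)):
  u,v=w2px(n,[.57,-.29,.2]).astype(int);o=np.array([min(max(u-50,0),460),min(max(v-75,0),270)])
  for nm,p in dict(handle=H,peak=H+[0,0,-.014],endfar=H+R@[0,-.1,-.082],endnear=H+R@[0,.1,-.082],tip=np.array([.5925,-.2925,.224]),bend=np.array([.5925,-.2925,.2])).items(): print(n,nm,np.round((w2px(n,p)-o)*4+[off,0]))
E
```

```text
t 20.57 tcp [ 0.5317 -0.2093  0.1604] jawyaw 0.0788 F [ 0.5  -0.42 -2.88] M [0.247 0.007 0.027] w 0.0262 q [ 0.28  0.71  0.02  1.8  -0.02  0.63  0.39] rot [ 0.6787  0.7344 -0.001  -0.0013]
s9 crop origin 151 76 x4
d9 crop origin 368 207 x4
handle pred [ 0.53870168 -0.29049434  0.24954397]
s9 handle [229. 232.]
s9 peak [231. 248.]
s9 endfar [162. 281.]
s9 endnear [325. 369.]
s9 tip [173. 284.]
s9 bend [177. 311.]
d9 handle [560. 224.]
d9 peak [554. 255.]
d9 endfar [761. 569.]
d9 endnear [348. 261.]
d9 tip [659. 237.]
d9 bend [648. 287.]
```

View pics/l9.png

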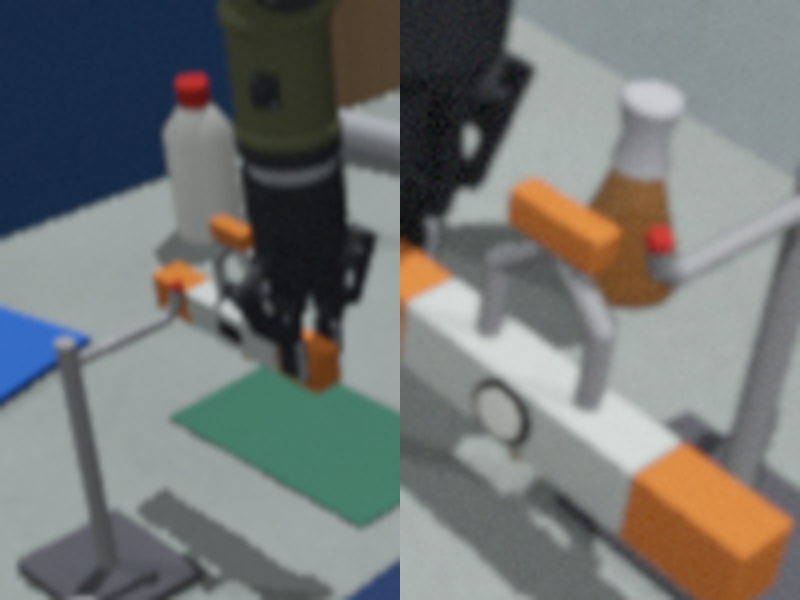

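Gauge is level, loop centred in height on the hook's end (handle seen at (231,232) scene, (565,226) side; predicted within about 1 px). Thread it.

>>> {"api": "apply_moves", "payload": {"rows": [{"dx":0.01,"dy":0,"dz":0.0015,"turn":0,"hand":0.015},{"dx":0.015,"dy":0,"dz":0,"turn":0,"hand":0.015},{"dx":0.015,"dy":0,"dz":0,"turn":0,"hand":0.015},{"dx":0.015,"dy":0,"dz":0,"turn":0,"hand":0.015},{"dx":0.015,"dy":0,"dz":0,"turn":0,"hand":0.015},{"dx":0.015,"dy":0,"dz":0,"turn":0,"hand":0.015},{"dx":0.012,"dy":0,"dz":0,"turn":0,"hand":0.015},{"dx":0.007,"dy":0.001,"dz":0,"turn":0,"hand":0.015},{"dx":0,"dy":0,"dz":0,"turn":0,"hand":0.015},{"dx":0,"dy":0,"dz":0,"turn":0,"hand":0.015}]}}

```text
clock: 21.92
position: [0.6371, -0.208, 0.1627]
tool_rot: [0.678, 0.735, -0.0, -0.0]
ft_force: [-1.2, 0.8, -3.3]
grip_width: 0.0261
```

```bash
python3 -c "
from h import *
st()"
```

```text
t 21.93 tcp [ 0.6371 -0.208   0.1627] jawyaw 0.0797 F [-1.19  0.77 -3.27] M [ 0.16   0.014 -0.034] w 0.0261 q [ 0.23  0.83  0.03  1.49 -0.03  0.83  0.35] rot [ 6.784e-01  7.347e-01 -3.000e-04 -3.000e-04]
```

>>> {"api": "apply_moves", "payload": {"rows": [{"dx":0,"dy":0,"dz":-0.008,"turn":0,"hand":0.015},{"dx":0,"dy":0,"dz":-0.01,"turn":0,"hand":0.015},{"dx":0,"dy":0,"dz":-0.007,"turn":0,"hand":0.015},{"dx":0,"dy":0,"dz":-0.003,"turn":0,"hand":0.015},{"dx":0,"dy":0,"dz":0,"turn":0,"hand":0.015},{"dx":0,"dy":0,"dz":0,"turn":0,"hand":0.015}]}}

```text
clock: 22.68
position: [0.638, -0.2079, 0.1351]
tool_rot: [0.678, 0.735, 0.0, 0.0]
ft_force: [0.3, -0.5, -3.3]
grip_width: 0.0259
```

```bash
python3 -c "
from h import *
st()"
```

```text
t 22.68 tcp [ 0.638  -0.2079  0.1351] jawyaw 0.08 F [ 0.3  -0.47 -3.27] M [ 0.294 -0.017  0.025] w 0.0259 q [ 0.23  0.86  0.03  1.5  -0.03  0.78  0.35] rot [6.783e-01 7.348e-01 2.000e-04 3.000e-04]
```

>>> {"api": "apply_moves", "payload": {"rows": [{"dx":0,"dy":0,"dz":-0.001,"turn":0,"hand":0.015},{"dx":0,"dy":0,"dz":-0.001,"turn":0,"hand":0.015},{"dx":0,"dy":0,"dz":0,"turn":0,"hand":0.015}]}}

```text
clock: 23.05
position: [0.6379, -0.2081, 0.1331]
tool_rot: [0.678, 0.735, 0.0, 0.0]
ft_force: [0.7, -0.3, -1.6]
grip_width: 0.0257
```

```bash
python3 -c "
from h import *
st()"
```

```text
t 23.05 tcp [ 0.6379 -0.2081  0.1331] jawyaw 0.0799 F [ 0.66 -0.34 -1.61] M [ 0.008  0.033 -0.037] w 0.0257 q [ 0.23  0.86  0.03  1.51 -0.03  0.77  0.35] rot [6.783e-01 7.348e-01 1.000e-04 4.000e-04]
```

>>> {"api": "apply_moves", "payload": {"rows": [{"dx":0,"dy":0,"dz":-0.001,"turn":0,"hand":0.015},{"dx":0,"dy":0,"dz":0,"turn":0,"hand":0.015},{"dx":0,"dy":0,"dz":0,"turn":0,"hand":0.015}]}}

```text
clock: 23.42
position: [0.6381, -0.2086, 0.1323]
tool_rot: [0.678, 0.735, 0.0, 0.001]
ft_force: [-0.3, -3.3, 2.2]
grip_width: 0.0261
```

```bash
python3 -c "
from h import *
st()"
```

```text
t 23.43 tcp [ 0.6381 -0.2086  0.1323] jawyaw 0.0797 F [-0.29 -3.34  2.15] M [-0.364 -0.023 -0.006] w 0.0261 q [ 0.23  0.86  0.03  1.51 -0.03  0.77  0.35] rot [0.6784 0.7347 0.     0.0008]
```

The force says the −y slope is bearing; shift the gauge −y by about 2 mm to centre it.

>>> {"api": "apply_moves", "payload": {"rows": [{"dx":0,"dy":0,"dz":0.001,"turn":0,"hand":0.015},{"dx":0,"dy":-0.0015,"dz":0,"turn":0,"hand":0.015},{"dx":0,"dy":0,"dz":-0.001,"turn":0,"hand":0.015},{"dx":0,"dy":0,"dz":0,"turn":0,"hand":0.015},{"dx":0,"dy":0,"dz":0,"turn":0,"hand":0.015}]}}

```text
clock: 24.05
position: [0.6378, -0.209, 0.132]
tool_rot: [0.678, 0.735, 0.0, -0.0]
ft_force: [0.4, 0.6, 1.5]
grip_width: 0.0258
```

```bash
python3 -c "
from h import *
st()"
```

```text
t 24.05 tcp [ 0.6378 -0.209   0.132 ] jawyaw 0.0803 F [0.35 0.56 1.55] M [-0.043 -0.007 -0.013] w 0.0258 q [ 0.24  0.87  0.03  1.5  -0.03  0.77  0.35] rot [ 6.782e-01  7.349e-01  2.000e-04 -0.000e+00]
```

>>> {"api": "apply_moves", "payload": {"rows": [{"dx":0,"dy":0,"dz":0,"turn":0,"hand":0.028},{"dx":0,"dy":0,"dz":0,"turn":0,"hand":0.034},{"dx":0,"dy":0,"dz":0,"turn":0,"hand":0.045},{"dx":0,"dy":0,"dz":0,"turn":0,"hand":0.06},{"dx":0,"dy":0,"dz":0,"turn":0,"hand":0.06},{"dx":0,"dy":0,"dz":0,"turn":0,"hand":0.06}], "grip_force": 30}}

```text
clock: 24.8
position: [0.6377, -0.2094, 0.1318]
tool_rot: [0.678, 0.735, 0.0, 0.0]
ft_force: [0.6, -0.5, 0.1]
grip_width: 0.06
```

```bash
python3 - <<'E'
from h import *
st();save("side","dA");f,im=save("wrist","wA")
E
```

```text
t 24.8 tcp [ 0.6377 -0.2094  0.1318] jawyaw 0.08 F [ 0.64 -0.45  0.09] M [ 0.063 -0.054 -0.028] w 0.06 q [ 0.24  0.87  0.03  1.5  -0.03  0.77  0.35] rot [0.6783 0.7348 0.     0.    ]
```

>>> {"api": "apply_moves", "payload": {"rows": [{"dx":0,"dy":0,"dz":0.02,"turn":0,"hand":0.06},{"dx":0,"dy":0,"dz":0.03,"turn":0,"hand":0.06},{"dx":0,"dy":0,"dz":0.04,"turn":0,"hand":0.06},{"dx":0,"dy":0.03,"dz":0.04,"turn":0,"hand":0.06},{"dx":0,"dy":0.05,"dz":0.02,"turn":0,"hand":0.06},{"dx":0,"dy":0.05,"dz":0,"turn":0,"hand":0.06},{"dx":0,"dy":0.05,"dz":0,"turn":0,"hand":0.06},{"dx":0,"dy":0,"dz":0,"turn":0,"hand":0.06},{"dx":0,"dy":0,"dz":0,"turn":0,"hand":0.06}]}}

```text
clock: 26.02
position: [0.6376, -0.0301, 0.2819]
tool_rot: [0.678, 0.735, -0.0, 0.0]
ft_force: [-0.8, -0.4, -0.4]
grip_width: 0.0596
```

```bash
python3 - <<'E'
from h import *
st()
_,a=save("side","dB");_,s=save("scene","sB")
for i in range(10): grab_frame("wrist")
_,b=save("side","dC");_,s2=save("scene","sC")
print("motion diff",[ (int((cv2.absdiff(cv2.GaussianBlur(p,(5,5),0),cv2.GaussianBlur(q,(5,5),0)).max(2)>25).sum())) for p,q in((a,b),(s,s2))])
def c(im,n):
    u,v=w2px(n,[.6435,-.2895,.17]).astype(int);u=min(max(u-50,0),460);v=min(max(v-75,0),270);print(n,u,v)
    return cv2.resize(im[v:v+150,u:u+100],(400,600),interpolation=cv2.INTER_CUBIC)
cv2.imwrite("pics/lC.png",np.hstack([c(s2,"sC"),c(b,"dC")]))
E
```

```text
t 26.02 tcp [ 0.6376 -0.0301  0.2819] jawyaw 0.0798 F [-0.77 -0.39 -0.42] M [-0.06  -0.003 -0.028] w 0.0596 q [-0.05  0.65  0.05  1.47 -0.04  1.02  0.09] rot [ 6.783e-01  7.348e-01 -4.000e-04  4.000e-04]
motion diff [0, 3]
sC 132 93
dC 397 206
```

View pics/lC.png

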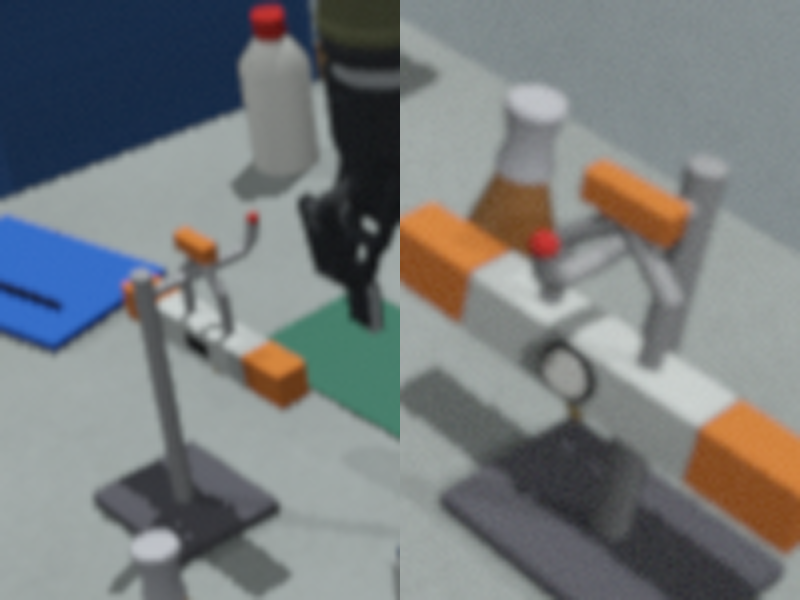

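The gauge hangs by its loop on the hook, level, clear of post and flask (loop peak near (205,262) in the left half). Let it settle, check stillness and bystanders, then hand in.

>>> {"api": "apply_moves", "payload": {"rows": [{"dx":0,"dy":0,"dz":0,"turn":0,"hand":0.06},{"dx":0,"dy":0,"dz":0,"turn":0,"hand":0.06},{"dx":0,"dy":0,"dz":0,"turn":0,"hand":0.06},{"dx":0,"dy":0,"dz":0,"turn":0,"hand":0.06},{"dx":0,"dy":0,"dz":0,"turn":0,"hand":0.06},{"dx":0,"dy":0,"dz":0,"turn":0,"hand":0.06},{"dx":0,"dy":0,"dz":0,"turn":0,"hand":0.06},{"dx":0,"dy":0,"dz":0,"turn":0,"hand":0.06},{"dx":0,"dy":0,"dz":0,"turn":0,"hand":0.06},{"dx":0,"dy":0,"dz":0,"turn":0,"hand":0.06},{"dx":0,"dy":0,"dz":0,"turn":0,"hand":0.06},{"dx":0,"dy":0,"dz":0,"turn":0,"hand":0.06}]}}

```text
clock: 28.22
position: [0.6377, -0.0293, 0.2818]
tool_rot: [0.678, 0.735, 0.0, 0.0]
ft_force: [0.3, -0.9, -0.0]
grip_width: 0.0601
```

```bash
python3 - <<'E'
from h import *
L=lambda n:cv2.GaussianBlur(np.load(f"pics/{n}.npz")["im"],(5,5),0).astype(np.float32)
save("side","dD");save("scene","sD")
def sh(a,b,u,v,w=70,h=70):
    g=lambda n:cv2.cvtColor(L(n),cv2.COLOR_BGR2GRAY)[v:v+h,u:u+w].copy()
    return np.round(cv2.phaseCorrelate(g(a),g(b),cv2.createHanningWindow((w,h),cv2.CV_32F)),3)
print("gauge B->D",sh("dB","dD",410,250,90,90),sh("sB","sD",160,150,60,60),"C->D",sh("dC","dD",410,250,90,90))
d=lambda a,b,u,v,w,h:int((np.abs(L(a)-L(b)).max(2)[v:v+h,u:u+w]>30).sum())
print("flaskL",d("scene0","sD",300,285,32,55),"flaskR base side",d("side0","dD",408,228,40,40),"screwdriver",d("scene0","sD",205,268,55,38))
st()
finish_job()
E
```

```text
Traceback (most recent call last):
ValueError: setting an array element with a sequence. The requested array has an inhomogeneous shape after 1 dimensions. The detected shape was (2,) + inhomogeneous part.
```

```bash
python3 - <<'E'
from h import *
L=lambda n:cv2.GaussianBlur(np.load(f"pics/{n}.npz")["im"],(5,5),0).astype(np.float32)
def sh(a,b,u,v,w=70,h=70):
    g=lambda n:cv2.cvtColor(L(n),cv2.COLOR_BGR2GRAY)[v:v+h,u:u+w].copy()
    return np.round(cv2.phaseCorrelate(g(a),g(b),cv2.createHanningWindow((w,h),cv2.CV_32F))[0],3)
print("gauge B->D",sh("dB","dD",410,250,90,90),sh("sB","sD",160,150,60,60),"C->D",sh("dC","dD",410,250,90,90))
d=lambda a,b,u,v,w,h:int((np.abs(L(a)-L(b)).max(2)[v:v+h,u:u+w]>30).sum())
print("flaskL",d("scene0","sD",300,285,32,55),"flaskR",d("scene0","sD",160,225,32,45),"screwdriver",d("scene0","sD",205,268,55,38))
st()
print(finish_job())
E
```

```text
gauge B->D [0.103 0.048] [ 0.014 -0.041] C->D [ 0.061 -0.005]
flaskL 106 flaskR 69 screwdriver 844
t 28.32 tcp [ 0.6377 -0.0294  0.2818] jawyaw 0.08 F [-0.42 -0.47  0.03] M [ 0.049 -0.063  0.005] w 0.06 q [-0.05  0.65  0.05  1.47 -0.04  1.02  0.09] rot [0.6783 0.7348 0.     0.    ]
the job is handed in; nothing more can be done
None
```

The job is handed in. The gauge hangs by its handle loop on the hook, level and free of the gripper. It took about 28 s of the 72 s allowed.

- **Touching off:** I lifted the gauge out of its case by the handle and touched red, yellow, then green. Each push was about 4 mm by calculation, held for about 0.9 s. The measured load fell by roughly 1 N each time. The bar stayed about 12 mm above the bosses.
- **Mat and hook:** I stood the gauge on the mat and released it, then gripped it again by one end. I threaded the loop over the hook's end and lowered it. A side force showed it sitting slightly off centre, so I shifted it about 1.5 mm and the force disappeared. Then I let go and backed away.
- **Last checks:** The final picture showed the loop on the hook and the gauge level. Its image moved 0.1 pixel or less over the last 2 s, so it was still. The gripper read no load.
- **Check that disagreed:** Comparing before and after images to confirm the flasks and screwdriver had not moved gave no clean result. It flagged 106 and 69 changed pixels for the flasks and 844 for the screwdriver. I put this down to the arm's shadow, because the gripper never went near any of them, but I did not confirm it with another picture.

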